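# Seat the drive arbor in the auger stub

## Task

Take the tapered drive arbor out of the oak rack and seat its shank fully home in the socket of the auger stub held in the vise: turn it until its two flange slots drop over the two drive dogs and the flange sits flat on the stub's face, then let go of it. Lower it in, do not let it fall into the socket, and leave the other parts on the bench where they are.

Things in the scene. Friction and masses are not known exactly. Their poses are not given: they have to be found in the camera images.
- arbor: Steel drive arbor, 133 mm long, 0.58 to 0.78 kg, standing in the rack. Origin: centre of the flange's underside; z up along its axis. Below it a conical shank, 31.8 mm diameter at the origin, narrowing at 7:24 to 15 mm at its end, 52 mm down. Above it the flange, 60 mm diameter, 12 mm thick, then a round collar, 38 mm diameter, from 12 to 22 mm, then the hexagonal drive end.
- hex_end (a point): Point on the arbor's axis inside its hexagonal drive end, 52 mm above the arbor's origin, same axes; good to grip. The hexagon reaches from 30 mm below to 29 mm above this point, 30 mm across flats (34.6 mm across corners). One pair of flats faces the arbor's +y and -y, the others lie at 60 degrees to it.
- slot (a point): Slot in the arbor's flange: this point lies on the underside, in the middle of the slot on the arbor's +y side, 25 mm from its axis; same axes. An equal slot lies on the -y side. Both are cut through the 12 mm flange and open at the rim, 16.8 mm wide, from the rim in to 18.5 mm from the axis.
- socket (a point): Centre of the round upper face, 62 mm diameter, of the stainless auger stub held upright and fast in the vise, 150 mm above the bench; axes are the vise's, z up. The tapered socket goes down from here: 33 mm diameter at the face, narrowing at 7:24, 56 mm deep. Home, the arbor's origin lies on this point, its flange on the face, the shank 0.6 mm clear all round.
- dog_tops (a point): Point 8 mm above socket, level with the tops of the two dark drive dogs. They stand opposite each other on one line through the axis, each 15 mm wide, from 20 to 30 mm from the axis. Their line lies within 0.6 rad either way of this point's y axis; the angle is not reported. Off the slots they hold the flange up at this height; the shank then has 1.8 mm side play.
- vise: Small dark iron bench vise bolted to the bench, jaws 80 mm wide, their tops 115 mm above the bench. Origin on the bench under the axis of the stub; the jaws close along x, the jaws' length runs along y, the screw and its tommy bar stick out to +x as far as 180 mm, the anvil to -x as far as 110 mm.
- rack: Fixed oak block 96 mm (x) by 160 mm (y) by 72 mm high, origin under its centre. Two bored holes 39 mm wide, 36 mm either side of the centre along y; the arbor hangs loosely in the +y one, its flange on the block's top.
- grease_housing: Brass grease nipple housing standing upright, hexagon 36 mm across, 67 mm high. Origin under its centre. Leave alone.
- timer_knob: Matte black timer knob, 60 mm diameter, 43 mm high. Origin under its centre. Leave alone.
- float_bulb: Green glass float bulb, 76 mm diameter, 86 mm high, standing on its brass neck. Origin under its centre. Fragile, leave alone.
- pillow_block: Steel pillow block bearing, 127 mm long (x), 38 mm wide, 70 mm high. Origin under its centre. Leave alone.
There are look-alikes about, which are no part of the job. Of the things like the arbor, leave any that is brown; of the rest the smaller one is meant.

How it is judged (in metres and radians):
On the way, in this order (a step that is already met when the one before it is completed fails the run):
1. the arbor is lifted out of the rack and brought over the socket (horizontal distance between arbor and socket below 0.02 m and z of arbor in the frame of socket above 0.012 m), for 0.1 s.
2. the arbor is home: flange on the face of the stub, slots over the dogs (z of arbor in the frame of socket below 0.0025 m and horizontal distance between arbor and socket below 0.003 m and angle between arbor's own z axis and vertical below 0.05 rad), for 0.2 s.
At the end, for the whole second after the job is handed in: The arbor stands in the stub's socket, released and at rest: the underside of its flange within 2.5 mm of the stub's face (the slots are over the dogs), its axis within 3 mm of the socket's and within 0.05 rad of upright (all of step 2 and z of arbor in the frame of socket above -0.003 m and linear speed of arbor below 0.01 m/s and contact force between the fingers and arbor below 0.1 N); the robot touches nothing.
It fails at once if the arbor falls into the socket (faster than 0.5 m/s inside it) (horizontal distance between arbor and socket below 0.02 m and z of arbor in the frame of socket below 0.05 m and linear speed of arbor above 0.5 m/s).
It fails at once if another part on the bench is moved by more than 20 mm (distance of any of grease_housing, timer_knob, float_bulb, pillow_block from where it was at the start of the episode above 0.02 m).
It also fails if it takes over 53 s, if anything falls off the work surface, if the arm or the gripper's body presses on something with over 40 N, if the wrist force passes 120 N, or if a joint passes its speed limit or range.

## Robot

A 6-joint arm with a two-finger parallel gripper is mounted at the origin on the work surface. World frame = base frame: x ahead of the robot, y to its left, z up, the work surface at z = 0. Lengths are in m, angles in degrees, forces in N, time in s.
With the tool pointing down it reaches from about 0.3 to 0.75 m from the base axis. Payload 8.5 kg.
Tool frame: the origin (TCP) lies between the finger pads; the fingertips stand 17 mm ahead of it and the grasp point (between the pads) lies 2 mm behind it (env.tip_reach is the distance from the TCP to the fingertips, in m); z points along the fingers, y is the line along which they close (so a half turn about z gives the same grasp; the last joint's range is limited). The gripper opens to 85 mm and grips with 20 to 120 N. Pads are 22 mm wide; open, the fingers measure 114 mm over their backs; the gripper's body (76 mm by 85 mm) begins 54 mm behind the grasp point. The pads swing forward as they close: fully open they stand 13 mm farther back than shut.
Start: joints at [-83.956, 21.807, 74.336, -0, 83.858, -12.336], TCP at [0.173, -0.522, 0.248] pointing down, gripper open.
Joint ranges: [-178.18, 178.18], [-50.72, 133.34], [12.68, 142.11], [-81.47, 261.47], [9.98, 163.14], [-165.26, 165.26]. Speed limits (degrees/s): [136.94, 136.94, 180, 180, 180, 180].

## Interface

Orientations are given as a 3x3 rotation matrix whose columns are the frame's x, y, z axes.
In Python, from rig import env, viewer gives the robot as it stands.
- The arm moves only by the tool move_arm, never from a script. Its argument "motion" is a list of rows, each a list of 2 entries, a list of its own where there are three numbers: the shift along the tool's x, y, z normalised to -1 to 1, where 1 is 50 mm, then the turn, a rotation vector about the tool's x, y, z normalised to -1 to 1, where 1 is 8 degrees. A call has 1 to 20 rows; each row shifts and turns the commanded pose from where the row before left it, along the tool's axes as they then stand; what a row does not reach is not made up. A row lasts 1/10 s, in which the tool goes at most 50 mm and 8.59 degrees, less where a joint would pass 70% of its speed; a pose out of reach is approached as far as the arm can. A call with a number of a shift or a turn outside -1 to 1 is refused whole. A call with a gripper value outside its range is refused whole. "claw" is the closure, from 0 (fully open) to 1 (shut), set as the call begins (left out, the last holds). The fingers move at their own pace and stop on an object; "force" is the grip in N (left out, the last holds). Time passes only in rows, so rows that do not move let the fingers close. It gives the time, the measured TCP pose, the force, the opening and the grip force at its end, in the units of the state.
- env.observe(): the state, without advancing time (a new reading comes with each control period).
- viewer.get_image(name): name is "side" or "top"; returns a dict with "frame" (420x560x3 uint8, red, green, blue), "depth" (420x560 float32, m along the optical axis (not along the pixel's ray), 0 where there is no reading), "fx", "fy", "cx", "cy" (pixels), "k1" (the pictures are not rectified: a ray, as slopes to the right and down, at radius r is drawn at 1 + k1 r^2 times it, then the intrinsics apply), "eye" and "attitude" of the camera in the world. Camera axes: x right, y up, looking along -z (the intrinsics and any distortion apply to the point x, -y, -z); pixel columns grow to the right and rows downward; lengths in m; the calibration is good to about 2 mm. A picture is of the moment at which its call begins.
- env.close_job(): hands the job in; it is judged then, once.
The state is a dict: "time_s": time; "q": joint angles; "qvel": joint speeds; "joint_efforts": joint torques, N m; "position": TCP position; "tool_rot": TCP orientation; "ft_force": force on the tool from outside, world axes, zero at the start; "wrist_torque": the same for the moment, N m; "grip_width": finger opening in m; "gripper_force": force on a finger pad.
Only numpy, scipy, OpenCV 4.12 (cv2) and the standard library are available. Lean on these libraries where they do the work, as an engineer would, in place of code of your own. Each camera call takes 0.05 s, during which the arm holds its last target. There are 200 camera calls.

## Working session

There is one attempt and no reset: what is moved stays moved. The work goes in short steps, Python scripts to look and compute and a tool call to move; the robot and the scene stay as the last step left them, time stands still between calls to the robot, and variables do not carry over. Pictures are saved under pics/ and viewed, at most 10 in all, crops included, and the job is handed in when it is done.

Besides the shell and the picture viewer there is one more tool, called after "Request:" as name([rows], argument=value, ...), one row to a line, values as JSON. move_arm: Moves the arm, as the interface text tells. Scaled input: -1 to 1 covers 50 mm each way for a shift and 8 degrees each way for a turn. Its arguments: {"type":"object","properties":{"motion":{"type":"array","items":{"type":"array"}},"claw":{"type":"number"},"force":{"type":"number"}},"required":["motion"]}

```bash
mkdir -p pics
cat > h.py <<'E'
import numpy as np, cv2
from rig import env, viewer
def grab(n):
    d=viewer.get_image(n); np.savez('/tmp/%s.npz'%n,**{k:np.array(v) for k,v in d.items()}); return d
def world(d):
    h,w=d['depth'].shape; v,u=np.mgrid[0:h,0:w].astype(float)
    xd=(u-d['cx'])/d['fx']; yd=(v-d['cy'])/d['fy']; x,y=xd.copy(),yd.copy()
    for _ in range(20):
        s=1+d['k1']*(x*x+y*y); x,y=xd/s,yd/s
    z=d['depth']; P=np.stack([x*z,-y*z,-z],-1)
    return P@np.array(d['attitude']).T+np.array(d['eye'])
def save(d,n,crop=None,s=1):
    f=d['frame'][...,::-1]
    if crop: a,b,c,e=crop; f=f[b:e,a:c]
    cv2.imwrite('pics/'+n,cv2.resize(f,None,fx=s,fy=s,interpolation=cv2.INTER_CUBIC))
E
python3 - <<'E'
from h import *
for n in('top','side'):
    d=grab(n); save(d,n+'0.png',s=1.4); print(d['eye'],d['attitude'],d['k1'],d['fx'])
print(env.observe())
E
```

```text
[0.49216022 0.0076999  1.20806562] [[ 0.0279469   0.99805964 -0.05564108]
 [-0.99955388  0.02848871  0.00896815]
 [ 0.01053589  0.05536562  0.99841056]] -0.061673386785783914 396.2723811592451
[ 0.47824339 -1.11356351  1.08119628] [[ 0.99850025  0.02554202 -0.04842376]
 [-0.05339947  0.64942536 -0.75854809]
 [ 0.01207277  0.75999626  0.64981531]] -0.11447117769691247 540.5999062760528
{'time_s': 0.1, 'q': array([-8.39543474e+01,  2.18368999e+01,  7.43782662e+01, -2.50912354e-03,
        8.38575480e+01, -1.23352464e+01]), 'qvel': array([-0.08015761, -0.10947428, -0.10339027,  0.01099121,  0.01124397,
        0.03982577]), 'joint_efforts': array([ 2.38886663e-03, -4.49223018e+01, -2.31655884e+01, -2.30189517e-04,
        3.66515524e-03, -1.09538882e-05]), 'position': array([ 0.17340019, -0.52170356,  0.24778828]), 'tool_rot': array([[ 9.48979722e-01,  3.15337051e-01, -1.76961568e-04],
       [ 3.15337018e-01, -9.48978916e-01,  1.25745569e-03],
       [ 2.28589574e-04, -1.24910249e-03, -9.99999194e-01]]), 'ft_force': array([-0.80229312,  1.26681063, -0.481635  ]), 'wrist_torque': array([0.0096153 , 0.0071083 , 0.01514182]), 'gripper_force': 0.0, 'grip_width': 0.08538179774353255}
```

View pics/top0.png

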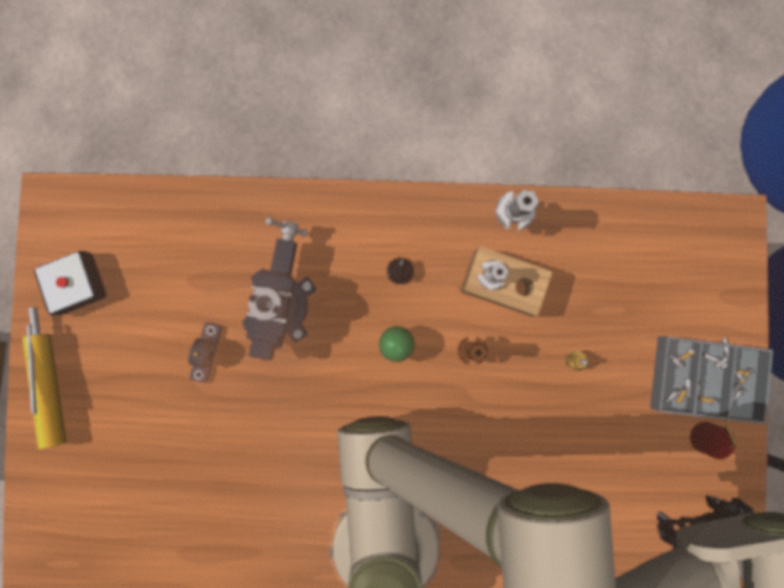

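View pics/side0.png

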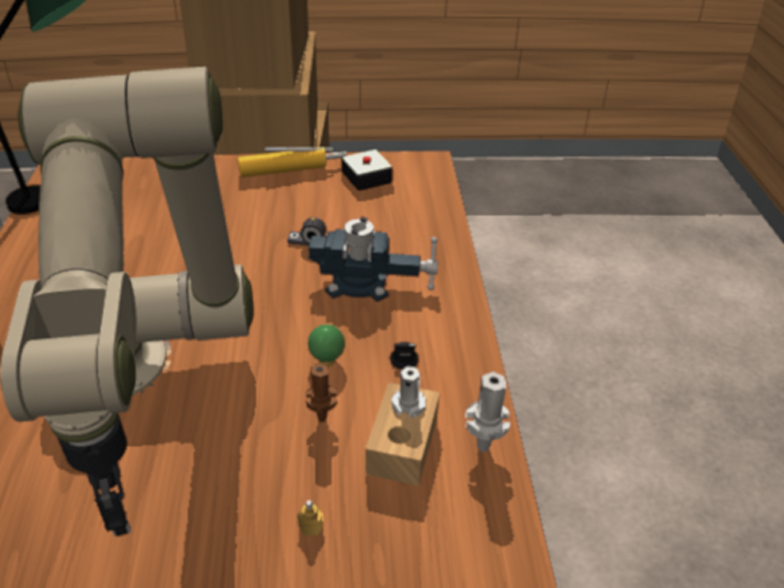

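The arbor stands in the rack, around (352,194) in the unscaled top image. The stub in the vise is at (189,216). The brown and larger look-alikes are elsewhere. Next I'll zoom in and measure.

Run:
```python
from h import *
ims=[]
for n,cs in(('top',[(325,165,400,230),(160,180,235,245)]),('side',[(255,255,330,320),(220,145,295,210)])):
    d=dict(np.load('/tmp/%s.npz'%n)); P=world(d)
    ims.append(np.hstack([cv2.resize(d['frame'][b:e,a:c,::-1],(400,300),interpolation=cv2.INTER_CUBIC) for a,b,c,e in cs]))
    Z=P[...,2]
    V=d['depth']>0
    def at(c): m=np.zeros_like(V); m[c[1]:c[3],c[0]:c[2]]=1; return m&V
    a=at(cs[0]); s=at(cs[1])
    for nm,m,lo,hi in(('hextop',a,.146,.160),('flange',a,.078,.090),('racktop',a,.066,.076),('hexside',a,.1,.146),('stubface',s,.143,.1535),('dogs',s,.1545,.164),('jaws',s,.11,.119)):
        q=P[m&(Z>lo)&(Z<hi)]
        if len(q): print(n,nm,len(q),q.mean(0).round(4),q.min(0).round(4),q.max(0).round(4),'rect mid',cv2.minAreaRect((q[:,:2]*1000).astype(np.float32)))
cv2.imwrite('pics/z1.png',np.vstack(ims))
```

```text
top hextop 114 [ 0.5898 -0.2025  0.1528] [ 0.575  -0.2181  0.1463] [ 0.6052 -0.1862  0.1585] rect mid ((589.8757934570312, -201.808837890625), (29.45493507385254, 32.241336822509766), 15.39938735961914)
top flange 144 [ 0.5854 -0.1984  0.0839] [ 0.5334 -0.2858  0.078 ] [ 0.6266 -0.1672  0.0898] rect mid ((573.13818359375, -228.3536834716797), (119.19023895263672, 59.87866973876953), 54.89789581298828)
top racktop 1334 [ 0.5774 -0.241   0.0719] [ 0.5112 -0.3257  0.066 ] [ 0.6472 -0.1479  0.076 ] rect mid ((579.3935546875, -236.78897094726562), (159.29196166992188, 96.6788330078125), 71.96231842041016)
top hexside 37 [ 0.5859 -0.193   0.1218] [ 0.5742 -0.2151  0.1004] [ 0.6027 -0.186   0.1457] rect mid ((585.2915649414062, -197.56166076660156), (35.24580383300781, 15.259854316711426), 42.519073486328125)
top stubface 278 [0.516  0.2453 0.1498] [0.4872 0.2146 0.1433] [0.5466 0.2769 0.1535] rect mid ((517.0517578125, 245.7626953125), (59.08818817138672, 62.36245346069336), 1.725105881690979)
top dogs 46 [0.5162 0.2468 0.1577] [0.4982 0.2158 0.1547] [0.5346 0.2746 0.1613] rect mid ((512.5
[... 985 characters left out ...]
  0.1459] rect mid ((588.3952026367188, -214.40167236328125), (20.75948143005371, 34.304351806640625), 75.76153564453125)
side stubface 168 [0.5179 0.2388 0.149 ] [0.4884 0.2049 0.1431] [0.5466 0.2715 0.1535] rect mid ((517.7523193359375, 239.4419403076172), (60.87399673461914, 61.890872955322266), 57.62859344482422)
side dogs 29 [0.5163 0.2379 0.1574] [0.4915 0.209  0.1548] [0.5424 0.271  0.1619] rect mid ((514.5452880859375, 239.07235717773438), (55.6119499206543, 49.45244598388672), 19.045372009277344)
side jaws 392 [0.5104 0.2356 0.114 ] [0.4421 0.191  0.1101] [0.5811 0.2885 0.1186] rect mid ((511.675048828125, 240.001708984375), (88.70841217041016, 138.5229034423828), 83.26263427734375)
```

View pics/z1.png

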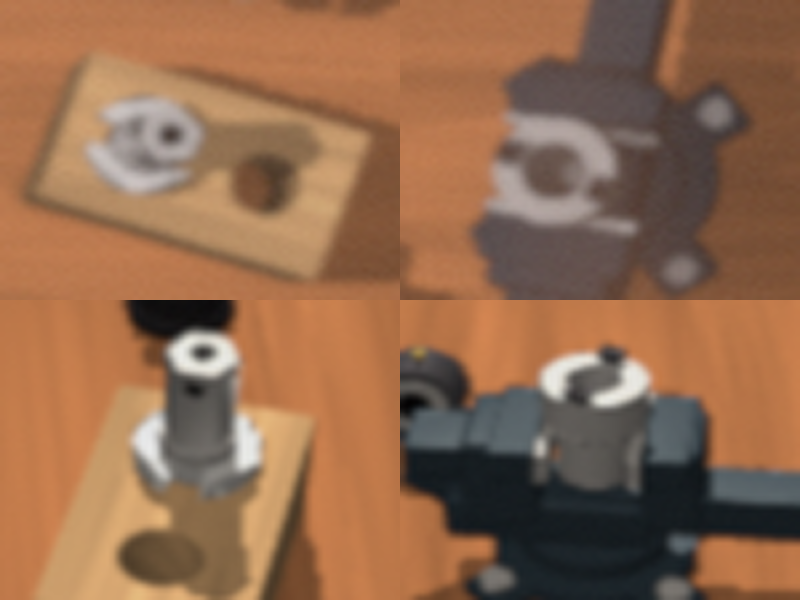

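```bash
cat >> h.py <<'E'
def proj(d,P):
    c=(P-np.array(d['eye']))@np.array(d['attitude']); x=c[...,0]/-c[...,2]; y=-c[...,1]/-c[...,2]
    s=1+d['k1']*(x*x+y*y); return (d['fx']*x*s+d['cx']),(d['fy']*y*s+d['cy'])
def ortho(d,c,z,half=.045,n=300):
    g=np.linspace(-half,half,n); X,Y=np.meshgrid(c[0]+g,c[1]+g[::-1])  # right=+x, up=+y
    u,v=proj(d,np.stack([X,Y,X*0+z],-1))
    return cv2.remap(d['frame'].astype(np.float32),u.astype(np.float32),v.astype(np.float32),cv2.INTER_CUBIC)
def avg(n,k):
    d=grab(n); F=[d['frame'].astype(float)]; D=[d['depth']]
    for _ in range(k-1):
        e=viewer.get_image(n); F.append(e['frame'].astype(float)); D.append(e['depth'])
    d['frame']=np.mean(F,0); d['depth']=np.median(D,0); np.savez('/tmp/%s.npz'%n,**{k:np.array(v) for k,v in d.items()}); return d
E
python3 - <<'E'
from h import *
R=[]
for n,ca,cs in(('top',(.5898,-.2022),(.5165,.2457)),('side',(.5898,-.2087),(.5175,.2392))):
    d=avg(n,6)
    R.append(np.hstack([ortho(d,ca,.084),ortho(d,cs,.150)]))
    P=world(d);Z=P[...,2];V=d['depth']>0
    for c,r,nm,bands in((ca,.04,'arb',((.146,.16),(.078,.09))),(cs,.04,'stub',((.143,.1535),))):
        for lo,hi in bands:
            m=V&(Z>lo)&(Z<hi)&(np.hypot(P[...,0]-c[0],P[...,1]-c[1])<r); q=P[m]
            print(n,nm,len(q),np.median(q[:,2]).round(4),cv2.minEnclosingCircle((q[:,:2]*1000).astype(np.float32)), q[:,:2].min(0).round(4),q[:,:2].max(0).round(4))
im=np.vstack(R)[...,::-1].clip(0,255).astype(np.uint8).copy()
for x in(150,450):
  for y in(150,450):
    cv2.circle(im,(x,y),100,(0,255,0),1)
    cv2.circle(im,(x,y),2,(0,255,0),-1)
cv2.imwrite('pics/o1.png',im)
E
```

```text
top arb 111 0.153 ((589.7999267578125, -203.6846160888672), 16.322355270385742) [ 0.575 -0.218] [ 0.6051 -0.1879]
top arb 138 0.084 ((590.272705078125, -203.18028259277344), 30.015705108642578) [ 0.5603 -0.2331] [ 0.6203 -0.1746]
top stub 288 0.1499 ((516.08544921875, 245.63670349121094), 31.095888137817383) [0.4872 0.2146] [0.5466 0.2766]
side arb 116 0.1526 ((589.4857177734375, -206.54249572753906), 16.795228958129883) [ 0.5742 -0.2227] [ 0.6048 -0.1899]
side arb 194 0.0836 ((590.427490234375, -206.30633544921875), 30.687353134155273) [ 0.5606 -0.2368] [ 0.6191 -0.1812]
side stub 178 0.1492 ((515.3685913085938, 240.9640350341797), 32.83578109741211) [0.4884 0.2092] [0.5465 0.2713]
```

View pics/o1.png

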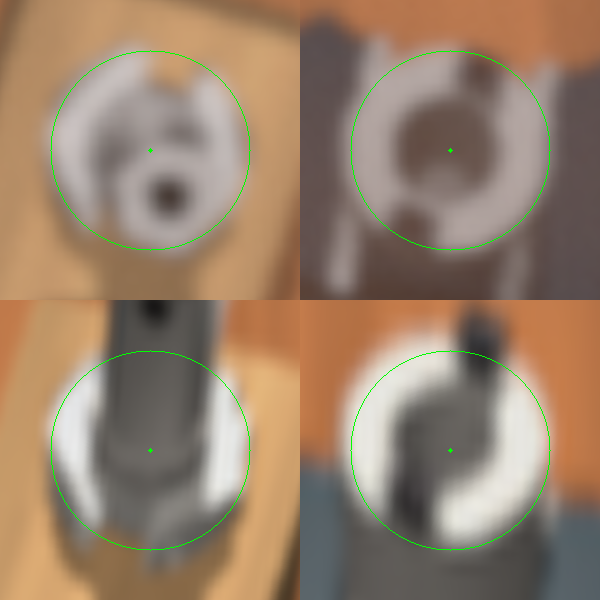

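The top ortho view shows the slots at (175,75) and (105,225), about 25° from +y towards +x. The dogs at (480,75) and (413,222) give nearly the same angle. Now I'll refine the dog angle and check clearance around the arbor.

Run:
```python
from h import *
from scipy.optimize import minimize
for n,cs,ca in(('top',(.5163,.2457),(.590,-.2032)),('side',(.5172,.2395),(.590,-.2065))):
    d=dict(np.load('/tmp/%s.npz'%n))
    def fit(c,z,r0,r1,w,sgn):
        o=ortho(d,c,z).mean(-1); g=np.linspace(-.045,.045,300); X,Y=np.meshgrid(g,g[::-1])
        def score(p):
            t,dx,dy=p[0],p[1]/1000,p[2]/1000; a=(X-dx)*np.sin(t)+(Y-dy)*np.cos(t); b=(X-dx)*np.cos(t)-(Y-dy)*np.sin(t); r=np.hypot(X-dx,Y-dy)
            # soft model: dark within |b|<w/2 in ring, bright beside
            ring=(r>r0)&(r<r1)&(np.abs(b)<.02)
            s=1/(1+np.exp(-(np.abs(b)-w/2)/.001)); 
            A=o[ring]; M=s[ring]; return -np.corrcoef(A,M)[0,1]
        best=min(((score((np.radians(t),dx,dy)),t,dx,dy) for t in np.arange(10,41,1.) for dx in range(-3,4) for dy in range(-4,5)))
        return best
    print(n,'dogs@.158',fit(cs,.158,.0205,.028,.015,1),'dogs@.150',fit(cs,.150,.0205,.028,.015,1))
    if n=='top':
        print('slot',fit(ca,.084,.0215,.0285,.0168,1))
        P=world(d);m=(d['depth']>0)&(P[...,2]>.04)&(P[...,0]>.45)&(P[...,1]<-.1)&(P[...,1]>-.4)
        for lo in(.05,.1,.15,.18):
            q=P[m&(P[...,2]>lo)&(P[...,0]>.63)]; 
            if len(q):print(lo,q.min(0),q.max(0))
        q=P[m&(P[...,2]>.05)&(P[...,0]<.51)]; print('brown',q.min(0),q.max(0))
```

```text
top dogs@.158 (np.float64(-0.9778432723996594), np.float64(25.0), -1, -2) dogs@.150 (np.float64(-0.9766933548144217), np.float64(25.0), -1, -1)
slot (np.float64(-0.6537848836638215), np.float64(19.0), -1, -1)
0.05 [ 0.63000498 -0.28533454  0.05058915] [ 0.76083995 -0.17048545  0.17823406]
0.1 [ 0.70222181 -0.26699738  0.10089954] [ 0.743479   -0.22490599  0.17823406]
0.15 [ 0.70225639 -0.26699738  0.15041841] [ 0.743479   -0.22554789  0.17823406]
brown [ 0.45008771 -0.19252877  0.05337694] [ 0.46185671 -0.14611591  0.07396164]
side dogs@.158 (np.float64(-0.9600715118893073), np.float64(25.0), -1, -4) dogs@.150 (np.float64(-0.9651001250530156), np.float64(26.0), -1, 4)
```

Request:
move_arm([
  [[0.82,-0.28,0],[0,0,0]],
  [[0.82,-0.28,0],[0,0,0]],
  [[0.82,-0.28,0],[0,0,0]],
  [[0.82,-0.28,0],[0,0,0]],
  [[0.82,-0.28,0],[0,0,0]],
  [[0.82,-0.28,0],[0,0,0]],
  [[0.82,-0.28,0],[0,0,0]],
  [[0.82,-0.28,0],[0,0,0]],
  [[0.82,-0.28,0],[0,0,0]],
  [[0.82,-0.28,0],[0,0,0]],
  [[0.82,-0.28,0],[0,0,0]],
  [[0.82,-0.28,0],[0,0,0]],
  [[0,0,0],[0,0,-0.8]],
  [[0,0,0],[0,0,-0.8]],
  [[0,0,0],[0,0,-0.8]],
  [[0,0,0],[0,0,0]],
  [[0,0,0],[0,0,0]],
], claw=0)

```text
time_s: 2.4
position: [0.5873, -0.2074, 0.2483]
tool_rot: [[0.794, 0.608, -0.0], [0.608, -0.794, 0.0], [0.0, -0.0, -1.0]]
ft_force: [-0.9, 0.2, 0.3]
grip_width: 0.0858
gripper_force: 0.0
```

Run:
```python
from h import *
o=env.observe(); R=o['tool_rot']; print(o['time_s'],o['position'],R.round(4),o['q'].round(1))
print('to arbor top in tool:',R.T@(np.array([.590,-.2045,.126])-o['position']))
d=grab('side'); 
p=o['position']; print([proj(d,np.array(x)) for x in (p,p+R[:,2]*.017,[.59,-.2045,.153])])
save(d,'s2.png',crop=(200,190,400,340),s=4)
```

```text
2.4 [ 0.58732286 -0.20737856  0.2482972 ] [[ 7.943e-01  6.075e-01 -0.000e+00]
 [ 6.075e-01 -7.943e-01  1.000e-04]
 [ 0.000e+00 -1.000e-04 -1.000e+00]] [-30.3  29.3  61.8   0.   88.9  22.3]
to arbor top in tool: [ 0.00387315 -0.00064928  0.12229732]
[(np.float64(293.2761105837179), np.float64(237.49697247699038)), (np.float64(292.9886749974824), np.float64(242.94094198973804)), (np.float64(292.73666715408604), np.float64(265.9041018463739))]
```

View pics/s2.png

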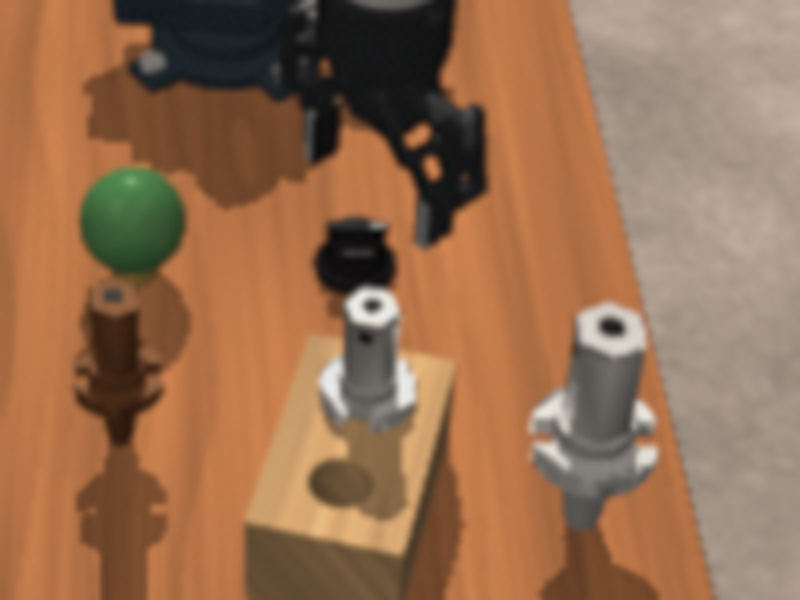

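The open fingers straddle the arbor, with tips at about (318,160) and (428,245) in the crop. They're centred on the hex, so I'll descend and grip.

Request:
move_arm([
  [[0.08,-0.01,0.44],[0,0,0]],
  [[0,0,0.5],[0,0,0]],
  [[0,0,0.5],[0,0,0]],
  [[0,0,0.5],[0,0,0]],
  [[0,0,0.5],[0,0,0]],
  [[0,0,0],[0,0,0]],
  [[0,0,0],[0,0,0]],
], claw=0)

```text
time_s: 3.15
position: [0.5904, -0.2047, 0.127]
tool_rot: [[0.793, 0.609, 0.0], [0.609, -0.793, -0.0], [0.0, 0.0, -1.0]]
ft_force: [-0.5, -0.5, 0.1]
grip_width: 0.0855
gripper_force: 0.0
```

Request:
move_arm([
  [[0,0,0],[0,0,0]],
  [[0,0,0],[0,0,0]],
  [[0,0,0],[0,0,0]],
  [[0,0,0],[0,0,0]],
  [[0,0,0],[0,0,0]],
  [[0,0,0],[0,0,0]],
  [[0,0,0],[0,0,0]],
  [[0,0,0],[0,0,0]],
  [[0,0,0],[0,0,0]],
  [[0,0,0],[0,0,0]],
], claw=1, force=60)

```text
time_s: 4.15
position: [0.5903, -0.2044, 0.1271]
tool_rot: [[0.792, 0.61, 0.001], [0.61, -0.792, -0.0], [0.0, 0.001, -1.0]]
ft_force: [-1.4, 1.3, 5.0]
grip_width: 0.0298
gripper_force: 59.5
```

Request:
move_arm([
  [[0,0,-0.3],[0,0,0]],
  [[0,0,-0.7],[0,0,0]],
  [[0,0,-0.8],[0,0,0]],
  [[0,0,-0.8],[0,0,0]],
  [[0,0,-0.8],[0,0,0]],
  [[0,0,0],[0,0,0]],
])

```text
time_s: 4.75
position: [0.5911, -0.205, 0.301]
tool_rot: [[0.792, 0.61, 0.008], [0.61, -0.792, -0.004], [0.003, 0.008, -1.0]]
ft_force: [1.9, 0.5, -6.9]
grip_width: 0.0295
gripper_force: 61.2
```

Request:
move_arm([
  [[0.306,-0.571,0],[0,0,0]],
  [[0.306,-0.571,0],[0,0,0]],
  [[0.306,-0.571,0],[0,0,0]],
  [[0.306,-0.571,0],[0,0,0]],
  [[0.306,-0.571,0],[0,0,0]],
  [[0.306,-0.571,0],[0,0,0]],
  [[0.306,-0.571,0],[0,0,0]],
  [[0.306,-0.571,0],[0,0,0]],
  [[0.306,-0.571,0],[0,0,0]],
  [[0.306,-0.571,0],[0,0,0]],
  [[0.306,-0.571,0],[0,0,0]],
  [[0.306,-0.571,0],[0,0,0]],
  [[0.306,-0.571,0],[0,0,0]],
  [[0.306,-0.571,0],[0,0,0]],
  [[0,0,0],[0,0,0.33]],
  [[0,0,0],[0,0,0]],
  [[0,0,0],[0,0,0]],
  [[0,0,0],[0,0,0]],
])

```text
time_s: 6.55
position: [0.5162, 0.2422, 0.2953]
tool_rot: [[0.82, 0.573, -0.002], [0.573, -0.82, -0.0], [-0.002, -0.001, -1.0]]
ft_force: [-0.6, -0.5, -7.5]
grip_width: 0.0299
gripper_force: 62.1
```

Run:
```python
from h import *
o=env.observe(); print(o['position'],o['tool_rot'].round(4),o['ft_force'],o['q'].round(1),o['grip_width'])
d=avg('side',4); save(d,'s3.png',crop=(200,80,340,220),s=4)
p=o['position']; oz=p[2]-.055
for nm,x in(('flange under',[p[0],p[1],oz]),('shank tip',[p[0],p[1],oz-.052]),('socket',[.516,.243,.15])): print(nm,[ ((u-o_)*4).round(1) for u,o_ in zip(proj(d,np.array(x)),(200,80))])
```

```text
[0.51621886 0.2421859  0.29533134] [[ 8.199e-01  5.725e-01 -1.700e-03]
 [ 5.725e-01 -8.199e-01 -5.000e-04]
 [-1.700e-03 -6.000e-04 -1.000e+00]] [-0.64974133 -0.49976315 -7.50376425] [13.2 22.4 65.7 -0.  92.1 68.3] 0.029941130912564697
flange under [np.float64(223.6), np.float64(225.4)]
shank tip [np.float64(224.0), np.float64(285.0)]
socket [np.float64(224.0), np.float64(326.9)][ WARN:0@4.670] global loadsave.cpp:1063 imwrite_ Unsupported depth image for selected encoder is fallbacked to CV_8U.
```

View pics/s3.png

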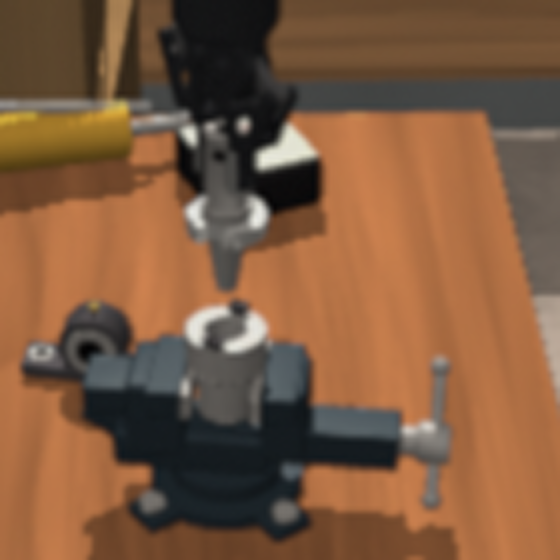

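The shank tip at (228,289) and socket centre at (228,331) both sit (+4,+4) from where I predicted, so the arbor is over the socket. I'll lower it to just above the dogs.

Request:
move_arm([
  [[0,0,0.25],[0,0,0]],
  [[0,0,0.25],[0,0,0]],
  [[0,0,0.25],[0,0,0]],
  [[0,0,0.25],[0,0,0]],
  [[0,0,0.25],[0,0,0]],
  [[0,0,0.2],[0,0,0]],
  [[0,0,0],[0,0,0]],
  [[0,0,0],[0,0,0]],
  [[0,0,0],[0,0,0]],
])

```text
time_s: 7.65
position: [0.5165, 0.2429, 0.2246]
tool_rot: [[0.82, 0.573, 0.001], [0.573, -0.82, 0.0], [0.001, 0.001, -1.0]]
ft_force: [0.9, -1.2, -7.9]
grip_width: 0.0294
gripper_force: 61.9
```

Run:
```python
from h import *
o=env.observe(); print(o['position'],o['ft_force'],o['wrist_torque'])
p=o['position']; oz=p[2]-.055
out=[]
for n,z in(('top',oz+.012),('side',oz+.012)):
    d=avg(n,4)
    out.append(np.hstack([ortho(d,p,oz+.012),ortho(d,p,.15)]))
im=np.vstack(out)[...,::-1].clip(0,255).astype(np.uint8).copy()
for x in(150,450):
  for y in(150,450): cv2.circle(im,(x,y),100,(0,255,0),1)
cv2.imwrite('pics/o4.png',im)
```

```text
[0.51652269 0.24290388 0.22460094] [ 0.85286472 -1.15074632 -7.85638145] [-0.03234685  0.0567678   0.00274809]
```

View pics/o4.png

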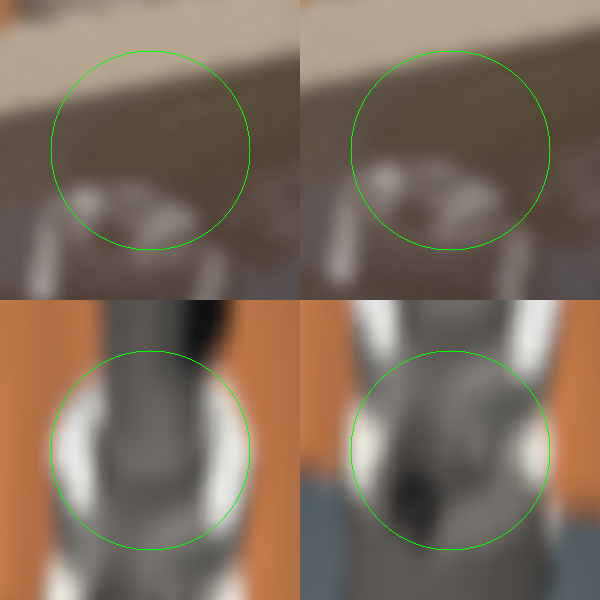

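Request:
move_arm([
  [[0,0,0.06],[0,0,0]],
  [[0,0,0.06],[0,0,0]],
  [[0,0,0.06],[0,0,0]],
  [[0,0,0],[0,0,0]],
  [[0,0,0],[0,0,0]],
])

```text
time_s: 8.55
position: [0.5162, 0.2429, 0.2147]
tool_rot: [[0.82, 0.573, -0.0], [0.573, -0.82, -0.0], [-0.0, -0.0, -1.0]]
ft_force: [0.2, 0.6, -6.8]
grip_width: 0.0296
gripper_force: 62.1
```

Request:
move_arm([
  [[0,0,0.02],[0,0,0]],
  [[0,0,0.02],[0,0,0]],
  [[0,0,0.02],[0,0,0]],
  [[0,0,0.02],[0,0,0]],
  [[0,0,0],[0,0,0]],
  [[0,0,0],[0,0,0]],
])

```text
time_s: 9.15
position: [0.5166, 0.2433, 0.2125]
tool_rot: [[0.82, 0.573, 0.003], [0.573, -0.82, 0.001], [0.003, 0.001, -1.0]]
ft_force: [-1.9, 2.5, 6.0]
grip_width: 0.0291
gripper_force: 63.4
```

Contact at TCP 0.2125, so the flange is resting on the dogs. I'll turn it in small steps.

Request:
move_arm([
  [[0,0,0],[0,0,0.1]],
  [[0,0,0],[0,0,0.1]],
  [[0,0,0],[0,0,0.1]],
  [[0,0,0],[0,0,0.1]],
  [[0,0,0],[0,0,0]],
])

```text
time_s: 9.65
position: [0.5163, 0.2433, 0.212]
tool_rot: [[0.851, 0.526, 0.002], [0.526, -0.851, 0.001], [0.002, -0.0, -1.0]]
ft_force: [-3.2, 2.1, 5.1]
grip_width: 0.0294
gripper_force: 62.4
```

Request:
move_arm([
  [[0,0,0],[0,0,-0.1]],
  [[0,0,0],[0,0,-0.1]],
  [[0,0,0],[0,0,-0.1]],
  [[0,0,0],[0,0,-0.1]],
  [[0,0,0],[0,0,-0.1]],
  [[0,0,0],[0,0,-0.1]],
  [[0,0,0],[0,0,0]],
])

```text
time_s: 10.35
position: [0.5154, 0.2435, 0.2097]
tool_rot: [[0.803, 0.596, -0.003], [0.596, -0.803, 0.001], [-0.002, -0.003, -1.0]]
ft_force: [-2.6, 5.9, -5.7]
grip_width: 0.0295
gripper_force: 59.9
```

Turned back to 36.6° it dropped to 0.2097 and the vertical contact force vanished, so it's in the slots. Lowering it home.

Request:
move_arm([
  [[0,0,0.02],[0,0,0]],
  [[0,0,0.02],[0,0,0]],
  [[0,0,0.02],[0,0,0]],
  [[0,0,0],[0,0,0]],
  [[0,0,0],[0,0,0]],
])

```text
time_s: 10.85
position: [0.5156, 0.2438, 0.2077]
tool_rot: [[0.803, 0.596, -0.001], [0.596, -0.803, 0.002], [0.0, -0.002, -1.0]]
ft_force: [-4.6, 7.4, 0.5]
grip_width: 0.029
gripper_force: 60.4
```

Request:
move_arm([
  [[0,-0.02,0],[0,0,0]],
  [[0,0,0.02],[0,0,0]],
  [[0,0,0.02],[0,0,0]],
  [[0,0,0],[0,0,0]],
  [[0,0,0],[0,0,0]],
])

```text
time_s: 11.35
position: [0.5155, 0.2441, 0.2059]
tool_rot: [[0.803, 0.596, 0.0], [0.596, -0.803, 0.001], [0.001, -0.001, -1.0]]
ft_force: [-3.8, 5.5, 2.2]
grip_width: 0.0294
gripper_force: 60.3
```

Request:
move_arm([
  [[0,-0.016,0],[0,0,0]],
  [[0,0,0.02],[0,0,0]],
  [[0,0,0.02],[0,0,0]],
  [[0,0,0],[0,0,0]],
  [[0,0,0],[0,0,0]],
])

```text
time_s: 11.85
position: [0.5155, 0.2444, 0.2051]
tool_rot: [[0.803, 0.595, 0.002], [0.595, -0.803, 0.0], [0.002, 0.001, -1.0]]
ft_force: [-3.2, 2.6, 8.4]
grip_width: 0.0291
gripper_force: 60.8
```

Request:
move_arm([
  [[0,-0.01,0],[0,0,0]],
  [[0,0,0.02],[0,0,0]],
  [[0,0,0.02],[0,0,0]],
  [[0,0,0],[0,0,0]],
  [[0,0,0],[0,0,0]],
])

```text
time_s: 12.35
position: [0.5156, 0.2447, 0.2049]
tool_rot: [[0.803, 0.596, 0.005], [0.596, -0.803, 0.0], [0.004, 0.003, -1.0]]
ft_force: [-5.9, 1.0, 20.5]
grip_width: 0.0293
gripper_force: 61.3
```

That's a firm stop at the home height of about 0.205. I'll take off the pressure and release.

Request:
move_arm([
  [[0,0,-0.02],[0,0,0]],
  [[0,0,-0.02],[0,0,0]],
  [[0,0,0],[0,0,0]],
])

```text
time_s: 12.65
position: [0.5155, 0.2447, 0.205]
tool_rot: [[0.803, 0.596, 0.003], [0.596, -0.803, 0.0], [0.002, 0.002, -1.0]]
ft_force: [-1.5, 2.4, 9.1]
grip_width: 0.0293
gripper_force: 60.0
```

Request:
move_arm([
  [[0,0,0],[0,0,0]],
  [[0,0,0],[0,0,0]],
  [[0,0,0],[0,0,0]],
  [[0,0,0],[0,0,0]],
  [[0,0,0],[0,0,0]],
  [[0,0,0],[0,0,0]],
  [[0,0,0],[0,0,0]],
  [[0,0,0],[0,0,0]],
], claw=0)

```text
time_s: 13.45
position: [0.5148, 0.2447, 0.2038]
tool_rot: [[0.803, 0.595, 0.0], [0.595, -0.803, -0.0], [0.0, 0.0, -1.0]]
ft_force: [-0.5, 0.1, -0.3]
grip_width: 0.0853
gripper_force: 0.0
```

Request:
move_arm([
  [[0,0,-0.3],[0,0,0]],
  [[0,0,-0.5],[0,0,0]],
  [[0,0,-0.5],[0,0,0]],
  [[0,0,-0.5],[0,0,0]],
  [[0,0,-0.5],[0,0,0]],
  [[0,0,-0.5],[0,0,0]],
  [[0,0,0],[0,0,0]],
  [[0,0,0],[0,0,0]],
])

```text
time_s: 14.25
position: [0.5148, 0.2447, 0.3436]
tool_rot: [[0.803, 0.595, 0.0], [0.595, -0.803, 0.0], [0.0, 0.0, -1.0]]
ft_force: [-0.6, 0.4, -0.3]
grip_width: 0.0853
gripper_force: 0.0
```

Run:
```python
from h import *
o=env.observe(); print(o['time_s'],o['position'],o['ft_force'],o['grip_width'])
d=avg('side',3); d['frame']=d['frame'].astype(np.uint8); save(d,'s5.png',crop=(200,100,340,220),s=5)
P=world(d); q=P[(d['depth']>0)&(np.hypot(P[...,0]-.516,P[...,1]-.241)<.036)]
for lo,hi in((.155,.170),(.222,.24)):
    s=q[(q[:,2]>lo)&(q[:,2]<hi)]; print(len(s),np.median(s,0),s.min(0),s.max(0))
```

```text
14.25 [0.51477252 0.24471044 0.34363656] [-0.59656824  0.43133353 -0.31800563] 0.08530635429412045
142 [0.51529425 0.22625451 0.1613768 ] [0.48866484 0.21173166 0.15500366] [0.54635699 0.26385386 0.1699825 ]
75 [0.51646582 0.23457809 0.23015052] [0.50162544 0.22326029 0.22210972] [0.53096841 0.25441288 0.23495266]
```

View pics/s5.png

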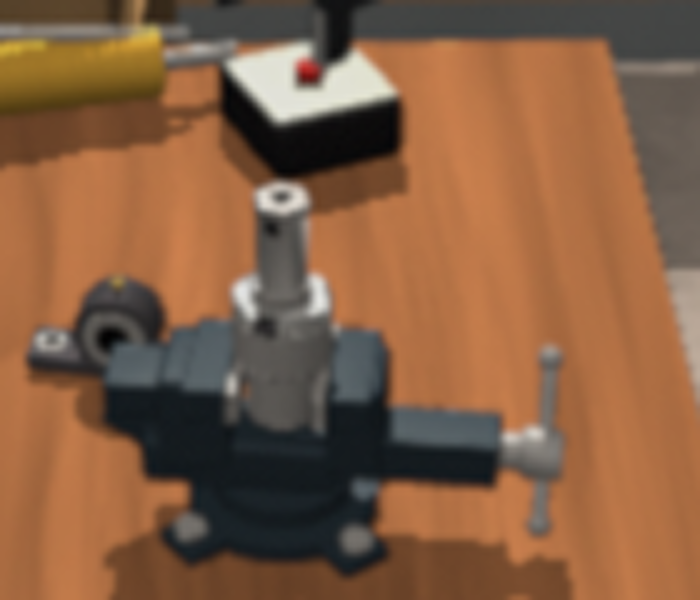

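The arbor stands upright with its flange flat on the stub: no gap shows at (280,320), and the dog is visible in the slot at (265,325). The gripper is clear, so I'm handing in.

```bash
python3 -c "
from rig import env
print(env.close_job())"
```

```text
the job is handed in; nothing more can be done
None
```

The arbor is seated home in the stub's socket with its slots over the dogs, released with the gripper clear, and the job is handed in; the hand-in call returned no verdict.

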